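# Seat the snap caps of the quality-control vials

### The job

The quality-control sample vials on the bench mat have been filled, but their snap caps are only started. Stand every vial upright in a nest of the aluminium capping block, then press each cap squarely with the capping tool (never with the gripper itself, and only while the vial is in the block) until it clicks fully home over the red band, and stand the tool upright back in its saucer. The vials are thin glass: hold them lightly, by the body, press gently, and leave the other things on the bench where they are.

Things in the scene. Friction and masses are not known exactly. Their poses are not given: they have to be found in the camera images.
- block: aluminium capping block on the bench, fixed, 256 mm along its own x, 68 mm along its y, top face 24 mm above the bench; origin at the centre of its underside. Five round nests 43 mm wide and 10 mm deep stand in a row along its x, 50 mm apart (at -100, -50, 0, 50 and 100 mm); any vial fits any nest with 2.5 mm of play all round
- nest_0 (a point): centre of the floor of nest 0 of the block, 14 mm above the bench (10 mm below the block's top)
- nest_1 (a point): centre of the floor of nest 1 of the block, 14 mm above the bench (10 mm below the block's top)
- nest_2 (a point): centre of the floor of nest 2 of the block, 14 mm above the bench (10 mm below the block's top)
- nest_3 (a point): centre of the floor of nest 3 of the block, 14 mm above the bench (10 mm below the block's top)
- nest_4 (a point): centre of the floor of nest 4 of the block, 14 mm above the bench (10 mm below the block's top)
- mat: flat dark bench mat with a green field, fixed, 190 x 180 x 2 mm, origin at the centre of its underside; the filled vials wait standing on it, at least 70 mm apart
- stand_seat (a point): where the capping tool stands: centre of the floor of the recess in a round black saucer (fixed, 72 mm across, 13 mm high), 5 mm above the bench; the recess is about 49 mm wide at the rim
- tool: capping tool, 160 g, 79 mm high, standing upright, z up along its stem; origin at the centre of the flat rubber underside of its foot. Foot 42 mm across and 18 mm high; above it a round orange stem with black rings, 22 mm thick, from 18 to 79 mm (its lowest 5 mm a dark collar 25 mm thick). Hold it by the stem; fingertips may bear on the foot's upper face
- vial_0: sample vial of thin amber glass with a thick base and a paper label, 90 g with cap, round; origin at the centre of its underside, z up. Body 38 mm across up to 36 mm (35 mm at the very foot), then a shoulder to a 25 mm neck with a red witness band. Cap top at 63 mm at the start, 57 mm when home. Handle it by the body; it cracks if gripped with over 30 N or pressed with over 35 N. Absent in some starts
- vial_1: sample vial of thin amber glass with a thick base and a paper label, 90 g with cap, round; origin at the centre of its underside, z up. Body 38 mm across up to 36 mm (35 mm at the very foot), then a shoulder to a 25 mm neck with a red witness band. Cap top at 63 mm at the start, 57 mm when home. Handle it by the body; it cracks if gripped with over 30 N or pressed with over 35 N. Absent in some starts
- vial_2: sample vial of thin amber glass with a thick base and a paper label, 90 g with cap, round; origin at the centre of its underside, z up. Body 38 mm across up to 36 mm (35 mm at the very foot), then a shoulder to a 25 mm neck with a red witness band. Cap top at 63 mm at the start, 57 mm when home. Handle it by the body; it cracks if gripped with over 30 N or pressed with over 35 N. Absent in some starts
- vial_3: sample vial of thin amber glass with a thick base and a paper label, 90 g with cap, round; origin at the centre of its underside, z up. Body 38 mm across up to 36 mm (35 mm at the very foot), then a shoulder to a 25 mm neck with a red witness band. Cap top at 63 mm at the start, 57 mm when home. Handle it by the body; it cracks if gripped with over 30 N or pressed with over 35 N. Absent in some starts
- vial_4: sample vial of thin amber glass with a thick base and a paper label, 90 g with cap, round; origin at the centre of its underside, z up. Body 38 mm across up to 36 mm (35 mm at the very foot), then a shoulder to a 25 mm neck with a red witness band. Cap top at 63 mm at the start, 57 mm when home. Handle it by the body; it cracks if gripped with over 30 N or pressed with over 35 N. Absent in some starts
- cap_0: yellow ribbed snap cap on vial_0, 31 mm across, 14 mm high, flat top; origin at the centre of its lower rim: 49 mm above the vial's underside at the start (red band in view), 43 mm when home (band covered). Slides along the vial's axis only: resistance rises to about 9 N within 2 mm, then drops and at 3 mm it snaps over and stays home; pressed past home it gives under 1 mm at 20 N
- cap_1: yellow ribbed snap cap on vial_1, 31 mm across, 14 mm high, flat top; origin at the centre of its lower rim: 49 mm above the vial's underside at the start (red band in view), 43 mm when home (band covered). Slides along the vial's axis only: resistance rises to about 9 N within 2 mm, then drops and at 3 mm it snaps over and stays home; pressed past home it gives under 1 mm at 20 N
- cap_2: yellow ribbed snap cap on vial_2, 31 mm across, 14 mm high, flat top; origin at the centre of its lower rim: 49 mm above the vial's underside at the start (red band in view), 43 mm when home (band covered). Slides along the vial's axis only: resistance rises to about 9 N within 2 mm, then drops and at 3 mm it snaps over and stays home; pressed past home it gives under 1 mm at 20 N
- cap_3: yellow ribbed snap cap on vial_3, 31 mm across, 14 mm high, flat top; origin at the centre of its lower rim: 49 mm above the vial's underside at the start (red band in view), 43 mm when home (band covered). Slides along the vial's axis only: resistance rises to about 9 N within 2 mm, then drops and at 3 mm it snaps over and stays home; pressed past home it gives under 1 mm at 20 N
- cap_4: yellow ribbed snap cap on vial_4, 31 mm across, 14 mm high, flat top; origin at the centre of its lower rim: 49 mm above the vial's underside at the start (red band in view), 43 mm when home (band covered). Slides along the vial's axis only: resistance rises to about 9 N within 2 mm, then drops and at 3 mm it snaps over and stays home; pressed past home it gives under 1 mm at 20 N
- timer: white lab timer 34 x 64 x 60 mm, loose, leave alone
- reagent_0: brown reagent bottle with white cap, 43 mm across, 70 mm high, loose, leave alone
- reagent_1: brown reagent bottle with blue cap, 43 mm across, 70 mm high, loose, leave alone
- label_roll: roll of labels on its face, 60 mm across, 32 mm high, loose, leave alone
- mouse: black computer mouse, 105 x 60 x 38 mm, loose, leave alone
Mind the look-alikes: they are no part of the job. What is shaped like the vial_4 but turquoise is not meant.

How it is judged:
By the outcome, as a careful person would: the job done as asked, in the order asked, and still so for the second after the job is handed in, with the robot touching nothing.
Of vial_0, vial_1, vial_2, vial_3, vial_4 only 3 to 4 are there at a start; the rules pass over those that are not, and their reading is None.
At some moment in a run one of vial_0, vial_1, vial_2, vial_3, vial_4 may be knocked a few centimetres aside while the robot is not near it.
It also fails if it takes over 208 s, if anything falls off the work surface, if the arm or the gripper's body presses on something with over 40 N, if the wrist force passes 120 N, or if a joint passes its speed limit or range.

### The arm

A 6-joint arm with a two-finger parallel gripper is mounted at the origin on a cart in front of the work surface, level with it; the furniture and walls round the work are solid. World frame = base frame: x ahead of the robot, y to its left, z up, the work surface at z = 0. Lengths are in m, angles in rad, forces in N, time in s.
With the tool pointing down it reaches from about 0.375 to 0.975 m from the base axis. Payload 3.8 kg.
Tool frame: the origin (TCP) lies on the centre line of the jaws, within the pads' length; the fingertips stand 25 mm ahead of it and the grasp point (between the pads) lies 6 mm ahead of it; z points along the fingers, y is the direction in which the jaws open and shut (so a half turn about z gives the same grasp; the last joint's range is limited). The gripper opens to 88 mm and grips with 3 to 60 N. Pads are 18 mm wide; open, the fingers measure 123 mm over their backs; the gripper's body (75 mm by 187 mm) begins 45 mm behind the grasp point.
Start: joints at [1.203, 0.264, 1.604, -0, 1.274, -0.037], TCP at [0.219, 0.638, 0.264] pointing down, gripper open.
Joint ranges: [-2.63, 2.63], [-0.94, 2.18], [0.31, 2.57], [-1.31, 4.45], [0, 2.66], [-2.55, 2.55]. Speed limits (rad/s): [2.57, 2.57, 3.14, 3.14, 3.14, 3.14].

### API

Orientations are given as [roll, pitch, yaw] about the fixed x, y, z axes, in that order (R = Rz(yaw) Ry(pitch) Rx(roll)).
In Python, from cell import ctrl gives the robot as it stands.
- The arm moves only by the tool arm_command, never from a script. Its argument "increments" is a list of rows, each a list of 7 numbers: the shift along the tool's x, y, z in m, then the turn, a rotation vector about the tool's x, y, z in degrees, then the closure in counts, from 0 (fully open) to 255 (shut). In form: [[x, y, z, rx, ry, rz, gripper], ...]. A call has 1 to 12 rows; each row shifts and turns the commanded pose from where the row before left it, along the tool's axes as they then stand; what a row does not reach is not made up. A row lasts 1/10 s, in which the tool goes at most 50 mm and 8.59 degrees, less where a joint would pass 70% of its speed; a pose out of reach is approached as far as the arm can. A call with a gripper value outside its range is refused whole. The fingers move at their own pace and stop on an object; "force" is the grip in N (left out, the last holds). Time passes only in rows, so rows that do not move let the fingers close. It gives the time, the measured TCP pose, the force and the opening at its end, in the units of the state.
- ctrl.read_state(): the state, without advancing time (a new reading comes with each control period).
- ctrl.camera(name): name is "scene" or "top" or "wrist"; returns the picture (384x512x3 uint8, red, green, blue); there is no depth.
- ctrl.calibration(name): a dict with "camera_matrix" (3x3 intrinsics, pixels), "position" and "rotation" of the camera in the world. Camera axes: x right, y down, z forward; pixel columns grow to the right and rows downward; lengths in m; the calibration is good to about 2 mm. The wrist camera is an equidistant fisheye: a pixel r from the principal point sees the ray r / f radians off the axis. A picture is of the moment at which its call begins: read the wrist's pose just before it. calibration takes no time and is no camera call; for the wrist camera it gives the pose at the moment of the call.
- ctrl.hand_in(): hands the job in, once; it reports no verdict.
The state is a dict: "time": time; "joints": joint angles; "joint_velocities": joint speeds; "effort": joint torques, N m; "tool_pos": TCP position; "eef_rot": TCP orientation; "ft_force": force on the tool from outside, world axes, zero at the start; "wrist_torque": the same for the moment, N m; "gripper_width": opening from 0.0 (shut) to 1.0 (fully open).
Only numpy, scipy, OpenCV 4.12 (cv2) and the standard library are available. Lean on these libraries where they do the work, as an engineer would, in place of code of your own. Each camera call takes 0.05 s, during which the arm holds its last target. There are 200 camera calls.

## Working session

There is one attempt and no reset: what is moved stays moved. The work goes in short steps, Python scripts to look and compute and a tool call to move; the robot and the scene stay as the last step left them, time stands still between calls to the robot, and variables do not carry over. Pictures are saved under pics/ and viewed, about 12 in all and at most 16, crops included, and the job is handed in when it is done.

Besides the shell and the picture viewer there is one more tool, called after ">>>" by a JSON object that holds its "fn" and its "kwargs", one argument or row to a line. arm_command: Moves the arm, as the interface text tells. Its arguments: {"type":"object","properties":{"increments":{"type":"array","items":{"type":"array","items":{"type":"number"}}},"force":{"type":"number"}},"required":["increments"]}

```bash
mkdir -p pics; ls; python3 - <<'E'
from cell import ctrl
import cv2
s=ctrl.read_state(); print(s['time'],s['tool_pos'],s['eef_rot'],s['gripper_width'],s['ft_force'])
for n in ['scene','top']:
    im=ctrl.camera(n); cv2.imwrite(f'pics/{n}0.png',im[:,:,::-1]); c=ctrl.calibration(n); print(n,c)
E
```

```text
pics
0.0 [0.21902561 0.63779835 0.26241982] [-3.13942372e+00 -5.22518119e-05  2.81079636e+00] 0.9995689083991283 [ 0.34990321 -0.74851239  0.7036742 ]
scene {'camera_matrix': array([[369.96558452,   0.        , 247.5229695 ],
       [  0.        , 369.96558452, 192.04592729],
       [  0.        ,   0.        ,   1.        ]]), 'position': array([-0.0654576 ,  0.32186556,  0.69334031]), 'rotation': array([-2.26612577, -0.0036505 , -2.1295912 ])}
top {'camera_matrix': array([[449.36334251,   0.        , 252.50189413],
       [  0.        , 449.36334251, 196.68550761],
       [  0.        ,   0.        ,   1.        ]]), 'position': array([ 0.31147192, -0.07048839,  1.39089313]), 'rotation': array([-2.96138101, -0.00666737, -1.55815633])}
```

View pics/scene0.png

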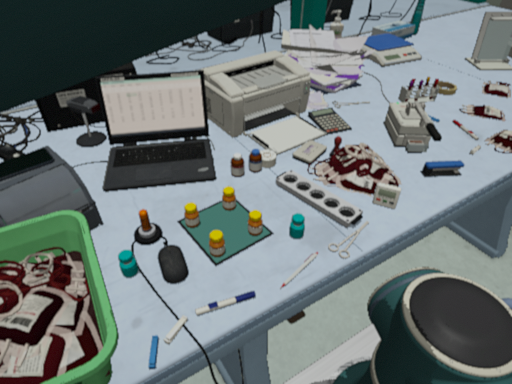

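View pics/top0.png

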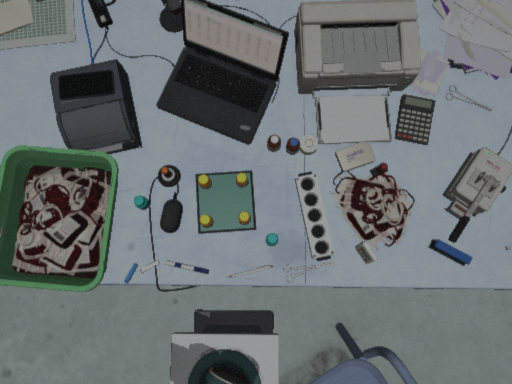

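The views show four yellow-capped vials on the mat, at top px ~(205,181), (241,180), (206,220) and (244,218). The orange tool stands in its saucer at (168,175). The block is at (314,217) with five empty nests, and there are two turquoise decoys.

```bash
cat > h.py <<'E'
import numpy as np, cv2
from scipy.spatial.transform import Rotation as R
from cell import ctrl
def rays(name,px,cal=None):
    c=cal or ctrl.calibration(name); K=c['camera_matrix']; px=np.atleast_2d(px).astype(float)
    d=np.c_[(px[:,0]-K[0,2])/K[0,0],(px[:,1]-K[1,2])/K[1,1],np.ones(len(px))]
    if name=='wrist':
        r=np.hypot(d[:,0],d[:,1]); s=np.where(r>1e-9,np.sin(r)/np.maximum(r,1e-9),1)
        d=np.c_[d[:,0]*s,d[:,1]*s,np.cos(r)]
    rot=np.array(c['rotation']); M=R.from_euler('xyz',rot).as_matrix() if rot.shape==(3,) else rot
    return np.array(c['position']),d@M.T
def onplane(name,px,z,cal=None):
    p,d=rays(name,px,cal); return p+d*((z-p[2])/d[:,2])[:,None]
def proj(name,P,cal=None):
    c=cal or ctrl.calibration(name); K=c['camera_matrix']; rot=np.array(c['rotation'])
    M=R.from_euler('xyz',rot).as_matrix() if rot.shape==(3,) else rot
    q=(np.atleast_2d(P)-c['position'])@M
    if name=='wrist':
        t=np.arctan2(np.hypot(q[:,0],q[:,1]),q[:,2]); n=np.maximum(np.hypot(q[:,0],q[:,1]),1e-9)
        return np.c_[q[:,0]/n*t*K[0,0]+K[0,2],q[:,1]/n*t*K[1,1]+K[1,2]]
    return np.c_[q[:,0]/q[:,2]*K[0,0]+K[0,2],q[:,1]/q[:,2]*K[1,1]+K[1,2]]
def blobs(im,lo,hi,amin=15):
    h=cv2.cvtColor(im,cv2.COLOR_RGB2HSV); m=cv2.inRange(h,np.array(lo),np.array(hi))
    n,l,st,ce=cv2.connectedComponentsWithStats(m); return [(ce[i],st[i]) for i in range(1,n) if st[i,4]>=amin]
YEL=((20,120,110),(32,255,255)); ORA=((4,140,100),(18,255,255))
def aim(xy,z=None):
    "increment in tool axes from the present pose to xy (z optional)"
    s=ctrl.read_state(); M=R.from_euler('xyz',s['eef_rot']).as_matrix()
    d=np.array([xy[0],xy[1],s['tool_pos'][2] if z is None else z])-s['tool_pos']
    return (M.T@d*1000).round(1)
def snap(n,name):
    c=ctrl.calibration(name); im=ctrl.camera(name); cv2.imwrite(f'pics/{n}.png',im[:,:,::-1]); return im,c
E
python3 - <<'E'
from h import *
for n in ['scene','top']:
    im=cv2.imread(f'pics/{n}0.png')[:,:,::-1].copy()
    for nm,(lo,hi),z in [('Y',YEL,.061 if n=='top' else .056),('O',ORA,.079 if n=='top' else .05)]:
        for c,st in blobs(im,lo,hi,8):
            P=onplane(n,c,z)[0]; 
            if P[0]<1: print(n,nm,c.round(1),st[2:],P.round(4))
im=cv2.imread('pics/top0.png')
g=cv2.inRange(cv2.cvtColor(im,cv2.COLOR_BGR2GRAY),0,75)[165:270,290:340]
n,l,st,ce=cv2.connectedComponentsWithStats(g)
for i in range(1,n):
    if st[i,4]>60: print('dark',ce[i]+[290,165],st[i,2:],onplane('top',ce[i]+[290,165],.02)[0].round(4))
c=ctrl.calibration('wrist'); s=ctrl.read_state(); print(c, s['tool_pos'])
M=R.from_euler('xyz',s['eef_rot']).as_matrix(); print('cam in tool',M.T@(c['position']-s['tool_pos']), M.round(3))
snap('w0','wrist')
E
```

```text
scene Y [228.3 190.7] [11  9 75] [ 0.6131 -0.0439  0.056 ]
scene Y [190.  207.5] [11 11 91] [0.6061 0.0728 0.056 ]
scene Y [254.6 215.1] [ 12  11 103] [ 0.4954 -0.0525  0.056 ]
scene Y [215.8 235.4] [ 14  12 131] [0.4852 0.0631 0.056 ]
scene O [228.5 198.2] [12  7 59] [ 0.592  -0.0322  0.05  ]
scene O [142.6 213.2] [ 7  8 41] [0.6561 0.1817 0.05  ]
scene O [191.4 215.1] [13  9 65] [0.5848 0.0796 0.05  ]
scene O [254.4 223.1] [14  8 68] [ 0.4769 -0.04    0.05  ]
scene O [216.5 244. ] [14  8 75] [0.4653 0.0721 0.05  ]
top Y [241.  177.4] [ 9 10 76] [ 0.6129 -0.0407  0.061 ]
top Y [202.9 178.9] [10  9 75] [0.6065 0.0747 0.061 ]
top Y [243.6 216.1] [10  9 76] [ 0.4947 -0.0504  0.061 ]
top Y [204.5 219.1] [10 10 82] [0.4839 0.0658 0.061 ]
top O [164.3 169.6] [ 6  6 31] [0.6295 0.1892 0.079 ]
dark [306.84615385 183.76068376] [ 12  12 117] [ 0.6047 -0.2455  0.02  ]
dark [310.45299145 199.38461538] [ 12  12 117] [ 0.5553 -0.2562  0.02  ]
dark [313.86065574 215.02459016] [ 13  13 122] [ 0.5065 -0.2662  0.02  ]
dark [317.48780488 231.04878049] [ 12  13 123] [ 0.4572 -0.2768  0.02  ]
dark [321.01587302 246.92063492] [ 13  13 126] [ 0.4089 -0.2869  0.02  ]
{'camera_matrix': array([[297.31863964,   0.        , 253.32971669],
       [  0.        , 297.31863964, 192.47319065],
       [  0.        ,   0.        ,   1.        ]]), 'position': array([0.15010308, 0.66318836, 0.38411773]), 'rotation': array([2.84896426e+00, 1.89363223e-03, 1.24120637e+00])} [0.21903163 0.63784015 0.26252605]
cam in tool [ 0.07343604  0.00133911 -0.1215877 ] [[-0.946  0.325 -0.001]
 [ 0.325  0.946 -0.002]
 [ 0.    -0.002 -1.   ]]
```

View pics/w0.png

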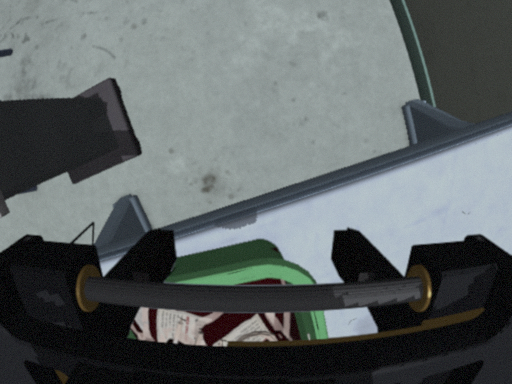

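>>> {"fn": "arm_command", "kwargs": {
  "increments": [
    [-0.0325, -0.031, 0, 0, 0, 0, 0],
    [-0.0325, -0.031, 0, 0, 0, 0, 0],
    [-0.0325, -0.031, 0, 0, 0, 0, 0],
    [-0.0325, -0.031, 0, 0, 0, 0, 0],
    [-0.0325, -0.031, 0, 0, 0, 0, 0],
    [-0.0325, -0.031, 0, 0, 0, 0, 0],
    [-0.0325, -0.031, 0, 0, 0, 0, 0],
    [-0.0325, -0.031, 0, 0, 0, 0, 0],
    [-0.0325, -0.031, 0, 0, 0, 0, 0],
    [-0.0325, -0.031, 0, 0, 0, 0, 0],
    [-0.0325, -0.031, 0, 0, 0, 0, 0],
    [-0.0325, -0.031, 0, 0, 0, 0, 0]
  ]
}}

```text
time: 1.35
tool_pos: [0.4676, 0.1581, 0.2636]
eef_rot: [3.141, 0.0, 2.811]
ft_force: [-0.4, 0.2, 0.7]
gripper_width: 1.002
```

>>> {"fn": "arm_command", "kwargs": {
  "increments": [
    [-0.0325, -0.031, 0, 0, 0, 0, 0],
    [-0.0325, -0.031, 0, 0, 0, 0, 0],
    [-0.0325, -0.031, 0, 0, 0, 0, 0],
    [-0.0325, -0.031, 0, 0, 0, 0, 0],
    [0, 0, 0, 0, 0, 8.5, 0],
    [0, 0, 0, 0, 0, 8.5, 0],
    [0, 0, 0, 0, 0, 8.5, 0],
    [0, 0, 0, 0, 0, 8.5, 0],
    [0, 0, 0, 0, 0, 8.5, 0],
    [0, 0, 0, 0, 0, 8.5, 0],
    [0, 0, 0, 0, 0, 8.5, 0],
    [0, 0, 0, 0, 0, 8.5, 0]
  ]
}}

```text
time: 2.55
tool_pos: [0.5497, 0.0004, 0.2633]
eef_rot: [-3.141, -0.0, 1.618]
ft_force: [-0.1, -0.5, -0.1]
gripper_width: 1.002
```

>>> {"fn": "arm_command", "kwargs": {
  "increments": [
    [0, 0, 0, 0, 0, 8.5, 0],
    [0, 0, 0, 0, 0, 8.5, 0],
    [0, 0, 0, 0, 0, 8.5, 0],
    [0, 0, 0, 0, 0, 8.5, 0],
    [0, 0, 0, 0, 0, 8.5, 0],
    [0, 0, 0, 0, 0, 8.5, 0],
    [0, 0, 0, 0, 0, 8.5, 0],
    [0, 0, 0, 0, 0, 8.5, 0],
    [0, 0, 0, 0, 0, 8.5, 0],
    [0, 0, 0, 0, 0, 4.5, 0],
    [0, 0, 0, 0, 0, 0, 0],
    [0, 0, 0, 0, 0, 0, 0]
  ]
}}

```text
time: 3.75
tool_pos: [0.5498, 0.0004, 0.2635]
eef_rot: [-3.141, 0.0, 0.212]
ft_force: [-0.5, -0.5, 0.8]
gripper_width: 1.003
```

```bash
python3 - <<'E'
from h import *
s=ctrl.read_state(); print(s['time'],s['tool_pos'],s['eef_rot'])
im,c=snap('w1','wrist')
for k,z in ((YEL,.058),(ORA,.079)):
  for b,st in blobs(im,*k,60): print(b.round(1),st,onplane('wrist',b,z,c)[0].round(4))
E
```

```text
3.75 [5.49776743e-01 3.98484660e-04 2.63485293e-01] [-3.14146508e+00  4.26190821e-04  2.12236546e-01]
[198.7 109.4] [185  95  29  29 647] [0.6081 0.075  0.058 ]
[302.7 125.1] [288 111  30  29 648] [ 0.6151 -0.0406  0.058 ]
[188.4 213.6] [177 201  26  25 478] [0.4856 0.0664 0.058 ]
[286.1 225.1] [272 214  28  24 498] [ 0.4962 -0.0508  0.058 ]
[101.6  74.6] [ 94  67  16  17 201] [0.631  0.1895 0.079 ]
[212.5 107.9] [203  95  15  29  94] [0.6132 0.0574 0.079 ]
[290.5 121.2] [285 110  22  30 119] [ 0.6166 -0.0236  0.079 ]
[195.2 200.9] [179 194  28  22 166] [0.511  0.0579 0.079 ]
[282.2 211. ] [271 205  27  18 168] [ 0.5199 -0.038   0.079 ]
```

View pics/w1.png

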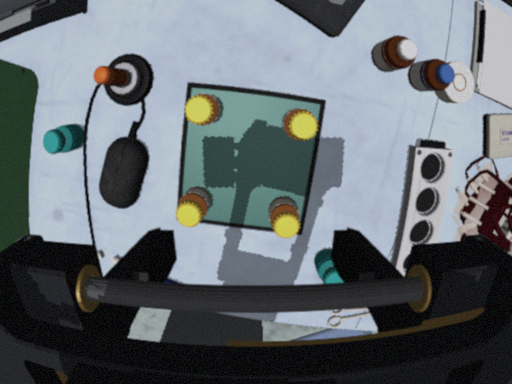

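The wrist view shows the vial caps at (199,109), (303,125), (188,214) and (286,225), agreeing with the top camera within 2 mm. I'll take the near-right vial first.

>>> {"fn": "arm_command", "kwargs": {
  "increments": [
    [-0.016, 0.0096, 0.02, 0, 0, 0, 0],
    [-0.016, 0.0096, 0.03, 0, 0, 0, 0],
    [-0.016, 0.0096, 0.03, 0, 0, 0, 0],
    [-0.0158, 0.0096, 0.033, 0, 0, 0, 0],
    [0, 0, 0, 0, 0, 0, 0],
    [0, 0, 0, 0, 0, 0, 0]
  ]
}}

```text
time: 4.4
tool_pos: [0.4956, -0.0504, 0.1508]
eef_rot: [-3.141, 0.001, 0.21]
ft_force: [0.7, 0.2, -0.1]
gripper_width: 1.004
```

```bash
python3 - <<'E'
from h import *
s=ctrl.read_state(); print(s['time'],s['tool_pos'],s['eef_rot'])
im,c=snap('w2','wrist')
for b,st in blobs(im,*YEL,60): print(b.round(1),st,onplane('wrist',b,.063,c)[0].round(4),aim(onplane('wrist',b,.063,c)[0],.039))
im,c=snap('t2','top')
for b,st in blobs(im,*YEL,8):
    P=onplane('top',b,.062)[0]
    if P[0]<.8: print(P.round(4))
E
```

```text
4.4 [ 0.49555457 -0.05041261  0.1508403 ] [-3.14101887e+00  5.30599709e-04  2.09951201e-01]
[121.9  33.5] [ 104   15   38   39 1086] [0.6076 0.0736 0.063 ] [133.8 -98.2 113.5]
[275.9  46.8] [ 253   25   46   45 1511] [ 0.6141 -0.0404  0.063 ] [116.3  14.6 113.5]
[110. 189.] [ 94 170  34  38 953] [0.487  0.0649 0.063 ] [  13.9 -114.9  113.2]
[254.4 207.2] [ 235  189   41   37 1100] [ 0.497  -0.0503  0.063 ] [ -0.3  -0.2 113.2]
[0.6056 0.0749 0.062 ]
[0.4852 0.073  0.062 ]
```

View pics/w2.png

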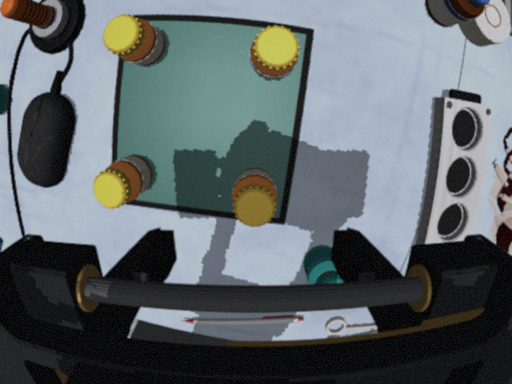

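>>> {"fn": "arm_command", "kwargs": {
  "increments": [
    [0.001, 0, 0.03, 0, 0, 0, 0],
    [0, 0, 0.03, 0, 0, 0, 0],
    [0, 0, 0.025, 0, 0, 0, 0],
    [0, 0, 0.017, 0, 0, 0, 0],
    [0, 0, 0.01, 0, 0, 0, 0],
    [0, 0, 0, 0, 0, 0, 0],
    [0, 0, 0, 0, 0, 0, 255],
    [0, 0, 0, 0, 0, 0, 255],
    [0, 0, 0, 0, 0, 0, 255],
    [0, 0, 0, 0, 0, 0, 255],
    [0, 0, 0, 0, 0, 0, 255],
    [0, 0, 0, 0, 0, 0, 255]
  ],
  "force": 10
}}

```text
time: 5.7
tool_pos: [0.4966, -0.0503, 0.0389]
eef_rot: [3.141, -0.0, 0.21]
ft_force: [-0.3, 0.2, -0.6]
gripper_width: 0.477
```

>>> {"fn": "arm_command", "kwargs": {
  "increments": [
    [0, 0, 0, 0, 0, 0, 255],
    [0, 0, 0, 0, 0, 0, 255],
    [0, 0, 0, 0, 0, 0, 255],
    [0, 0, 0, 0, 0, 0, 255]
  ]
}}

```text
time: 6.1
tool_pos: [0.4966, -0.0503, 0.0388]
eef_rot: [3.142, 0.0, 0.21]
ft_force: [-0.3, -0.6, 2.3]
gripper_width: 0.428
```

>>> {"fn": "arm_command", "kwargs": {
  "increments": [
    [0, 0, -0.03, 0, 0, 0, 255],
    [0, 0, -0.05, 0, 0, 0, 255],
    [0, 0, -0.05, 0, 0, 0, 255],
    [-0.0192, 0.0305, 0, 0, 0, 0, 255],
    [-0.0192, 0.0305, 0, 0, 0, 0, 255],
    [-0.0192, 0.0305, 0, 0, 0, 0, 255],
    [-0.0192, 0.0305, 0, 0, 0, 0, 255],
    [-0.0192, 0.0305, 0, 0, 0, 0, 255],
    [-0.0192, 0.0305, 0, 0, 0, 0, 255],
    [-0.0189, 0.0304, 0, 0, 0, 0, 255],
    [0, 0, 0, 0, 0, 0, 255],
    [0, 0, 0, 0, 0, 0, 255]
  ]
}}

```text
time: 7.3
tool_pos: [0.4093, -0.2872, 0.1681]
eef_rot: [-3.14, 0.0, 0.208]
ft_force: [0.4, 0.1, -0.4]
gripper_width: 0.429
```

```bash
python3 - <<'E'
from h import *
s=ctrl.read_state(); print(s['time'],s['tool_pos'],s['eef_rot'],s['gripper_width'])
im,c=snap('w3','wrist')
g=cv2.inRange(cv2.cvtColor(im,cv2.COLOR_RGB2GRAY),0,70)
n,l,st,ce=cv2.connectedComponentsWithStats(g)
for i in range(1,n):
    if 150<st[i,4]<4000: print('dark',ce[i].round(1),st[i],onplane('wrist',ce[i],.019,c)[0].round(4))
for b,st in blobs(im,*YEL,60): print(b.round(1),st,onplane('wrist',b,.205,c)[0].round(4))
E
```

```text
7.3 [ 0.40932779 -0.28718447  0.16814502] [-3.14035707e+00  4.09707506e-04  2.07930857e-01] 0.4286624370791101
dark [64.3 68.9] [  0   0  95  99 827] [ 0.4932 -0.0699  0.019 ]
dark [254.2  26.1] [ 234    8   41   37 1186] [ 0.5562 -0.2561  0.019 ]
dark [359.   46.1] [350  37  17  19 158] [ 0.5633 -0.3543  0.019 ]
dark [254.  78.] [ 234   59   41   39 1266] [ 0.5082 -0.2661  0.019 ]
dark [469.7  72.9] [457  59  24  26 328] [ 0.5845 -0.4883  0.019 ]
dark [473.   97.5] [458  91  31  13 243] [ 0.5596 -0.4998  0.019 ]
dark [381.5 144.1] [ 359   94   58   93 1754] [ 0.4778 -0.3994  0.019 ]
dark [254.  131.9] [ 234  112   41   41 1281] [ 0.4601 -0.2764  0.019 ]
dark [120.6 131.7] [106 117  25  35 424] [ 0.4373 -0.1489  0.019 ]
dark [253.8 183.7] [ 234  165   40   38 1191] [ 0.4124 -0.2863  0.019 ]
dark [255.2 216.3] [230 212  51  15 176] [ 0.3804 -0.2945  0.019 ]
[252.7 278.9] [222 271  62  14 614] [ 0.4288 -0.2823  0.205 ]
[253.4 318.9] [221 312  65  17 760] [ 0.4111 -0.2863  0.205 ]
```

View pics/w3.png

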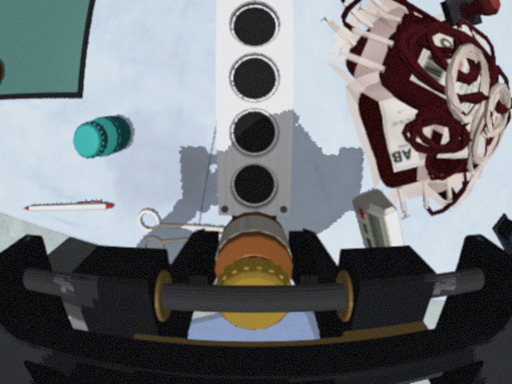

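>>> {"fn": "arm_command", "kwargs": {
  "increments": [
    [0.001, 0, 0.03, 0, 0, 0, 255],
    [0, 0, 0.03, 0, 0, 0, 255],
    [0, 0, 0.025, 0, 0, 0, 255],
    [0, 0, 0.015, 0, 0, 0, 255],
    [0, 0, 0.004, 0, 0, 0, 255],
    [0, 0, 0.004, 0, 0, 0, 255],
    [0, 0, 0.004, 0, 0, 0, 255],
    [0, 0, 0, 0, 0, 0, 255]
  ]
}}

```text
time: 8.15
tool_pos: [0.4114, -0.2867, 0.0571]
eef_rot: [3.141, -0.001, 0.211]
ft_force: [-0.2, -0.7, -0.5]
gripper_width: 0.425
```

>>> {"fn": "arm_command", "kwargs": {
  "increments": [
    [0, 0, 0.002, 0, 0, 0, 255],
    [0, 0, 0.002, 0, 0, 0, 255],
    [0, 0, 0.001, 0, 0, 0, 255],
    [0, 0, 0, 0, 0, 0, 255],
    [0, 0, 0, 0, 0, 0, 255]
  ]
}}

```text
time: 8.65
tool_pos: [0.4109, -0.2868, 0.0518]
eef_rot: [3.142, -0.0, 0.21]
ft_force: [0.6, 0.5, -1.5]
gripper_width: 0.428
```

>>> {"fn": "arm_command", "kwargs": {
  "increments": [
    [0, 0, 0, 0, 0, 0, 100],
    [0, 0, 0, 0, 0, 0, 100],
    [0, 0, 0, 0, 0, 0, 100],
    [0, 0, -0.005, 0, 0, 0, 100],
    [0, 0, -0.015, 0, 0, 0, 100],
    [0, 0, -0.04, 0, 0, 0, 100],
    [0, 0, -0.04, 0, 0, 0, 60],
    [0.0312, -0.0248, 0, 0, 0, 0, 0],
    [0.0312, -0.0248, 0, 0, 0, 0, 0],
    [0.0312, -0.0248, 0, 0, 0, 0, 0],
    [0.0312, -0.0248, 0, 0, 0, 0, 0],
    [0.0312, -0.0248, 0, 0, 0, 0, 0]
  ]
}}

```text
time: 9.85
tool_pos: [0.5385, -0.1316, 0.1524]
eef_rot: [3.141, -0.001, 0.21]
ft_force: [0.1, -0.8, -0.3]
gripper_width: 1.001
```

>>> {"fn": "arm_command", "kwargs": {
  "increments": [
    [0.0312, -0.0248, 0, 0, 0, 0, 0],
    [0.0312, -0.0248, 0, 0, 0, 0, 0],
    [0.0312, -0.0248, 0, 0, 0, 0, 0],
    [0, 0, 0, 0, 0, 0, 0],
    [0, 0, 0, 0, 0, 0, 0]
  ]
}}

```text
time: 10.35
tool_pos: [0.6138, -0.0399, 0.1518]
eef_rot: [3.141, 0.0, 0.212]
ft_force: [0.5, -1.2, 0.3]
gripper_width: 1.0
```

```bash
cat > look.py <<'E'
from h import *
import sys
n=sys.argv[1]; zt=float(sys.argv[2]) if len(sys.argv)>2 else .039
s=ctrl.read_state(); print(s['time'],s['tool_pos'].round(4),s['eef_rot'].round(4),s['gripper_width'])
im,c=snap('w'+n,'wrist')
for b,st in blobs(im,*YEL,150):
    if b[1]<240:
        P=onplane('wrist',b,.063,c)[0]; print('w',b.round(1),P.round(4),aim(P,zt))
im,c=snap('t'+n,'top')
for b,st in blobs(im,*YEL,8):
    P=onplane('top',b,.062)[0]
    if P[0]<.8: print('top',b.round(1),st[4],P.round(4))
E
python3 look.py 4
```

```text
10.35 [ 0.6138 -0.0399  0.1518] [3.1413e+00 4.0000e-04 2.1230e-01] 1.0000018559929187
w [112.9 184.4] [0.609  0.0734 0.063 ] [  19.9 -112.5  112.6]
w [255.3 207.3] [ 0.615  -0.0407  0.063 ] [  1.9   0.3 112.6]
top [241.5 178.4] 41 [ 0.6095 -0.0422  0.062 ]
top [323.6 245.8] 88 [ 0.4092 -0.2879  0.062 ]
```

>>> {"fn": "arm_command", "kwargs": {
  "increments": [
    [0.001, 0, 0.03, 0, 0, 0, 0],
    [0, 0, 0.03, 0, 0, 0, 0],
    [0, 0, 0.025, 0, 0, 0, 0],
    [0, 0, 0.017, 0, 0, 0, 0],
    [0, 0, 0.0105, 0, 0, 0, 0],
    [0, 0, 0, 0, 0, 0, 0],
    [0, 0, 0, 0, 0, 0, 255],
    [0, 0, 0, 0, 0, 0, 255],
    [0, 0, 0, 0, 0, 0, 255],
    [0, 0, 0, 0, 0, 0, 255],
    [0, 0, 0, 0, 0, 0, 255],
    [0, 0, 0, 0, 0, 0, 255]
  ],
  "force": 10
}}

```text
time: 11.65
tool_pos: [0.6147, -0.0403, 0.0395]
eef_rot: [3.141, -0.0, 0.21]
ft_force: [-0.3, -0.1, 0.1]
gripper_width: 0.477
```

>>> {"fn": "arm_command", "kwargs": {
  "increments": [
    [0, 0, 0, 0, 0, 0, 255],
    [0, 0, 0, 0, 0, 0, 255],
    [0, 0, 0, 0, 0, 0, 255],
    [0, 0, 0, 0, 0, 0, 255]
  ]
}}

```text
time: 12.05
tool_pos: [0.6147, -0.0404, 0.0394]
eef_rot: [3.142, -0.0, 0.21]
ft_force: [-0.9, 0.1, 1.4]
gripper_width: 0.427
```

>>> {"fn": "arm_command", "kwargs": {
  "increments": [
    [0, 0, -0.03, 0, 0, 0, 255],
    [0, 0, -0.05, 0, 0, 0, 255],
    [0, 0, -0.05, 0, 0, 0, 255],
    [-0.0286, 0.0284, 0, 0, 0, 0, 255],
    [-0.0286, 0.0284, 0, 0, 0, 0, 255],
    [-0.0286, 0.0284, 0, 0, 0, 0, 255],
    [-0.0286, 0.0284, 0, 0, 0, 0, 255],
    [-0.0286, 0.0284, 0, 0, 0, 0, 255],
    [-0.0286, 0.0284, 0, 0, 0, 0, 255],
    [-0.0289, 0.0283, 0, 0, 0, 0, 255],
    [0, 0, 0, 0, 0, 0, 255],
    [0, 0, 0, 0, 0, 0, 255]
  ]
}}

```text
time: 13.25
tool_pos: [0.4593, -0.277, 0.1689]
eef_rot: [-3.141, 0.0, 0.208]
ft_force: [-0.5, -0.5, -1.2]
gripper_width: 0.423
```

```bash
python3 - <<'E'
from h import *
s=ctrl.read_state(); print(s['time'],s['tool_pos'],s['eef_rot'],s['gripper_width'])
im,c=snap('w5','wrist')
g=cv2.inRange(cv2.cvtColor(im,cv2.COLOR_RGB2GRAY),0,70)
n,l,st,ce=cv2.connectedComponentsWithStats(g)
for i in range(1,n):
    if 900<st[i,4]<1500: print('dark',ce[i].round(1),st[i],onplane('wrist',ce[i],.016,c)[0].round(4))
E
```

```text
13.25 [ 0.45933047 -0.2770241   0.16886997] [-3.14082612e+00  5.83957902e-05  2.07654054e-01] 0.4232324258232425
dark [71.6 93. ] [   0    0   99  144 1012] [ 0.5188 -0.0719  0.016 ]
dark [253.7  27.4] [ 234    9   40   38 1185] [ 0.6059 -0.2457  0.016 ]
dark [253.6  79.2] [ 234   60   40   40 1260] [ 0.5575 -0.2559  0.016 ]
dark [253.7 133. ] [ 234  113   40   41 1265] [ 0.5088 -0.2663  0.016 ]
dark [375.5 191.6] [ 356  147   53   83 1418] [ 0.4796 -0.3996  0.016 ]
dark [253.4 184.5] [ 234  166   40   38 1182] [ 0.4606 -0.2762  0.016 ]
```

Nest 3 measured at (0.4606, −0.2762), so I shift +1 mm and lower.

>>> {"fn": "arm_command", "kwargs": {
  "increments": [
    [0.001, 0, 0.03, 0, 0, 0, 255],
    [0, 0, 0.03, 0, 0, 0, 255],
    [0, 0, 0.025, 0, 0, 0, 255],
    [0, 0, 0.015, 0, 0, 0, 255],
    [0, 0, 0.004, 0, 0, 0, 255],
    [0, 0, 0.004, 0, 0, 0, 255],
    [0, 0, 0.004, 0, 0, 0, 255],
    [0, 0, 0, 0, 0, 0, 255]
  ]
}}

```text
time: 14.1
tool_pos: [0.4615, -0.2766, 0.0578]
eef_rot: [3.141, -0.001, 0.21]
ft_force: [-0.6, 0.3, -0.5]
gripper_width: 0.429
```

>>> {"fn": "arm_command", "kwargs": {
  "increments": [
    [0, 0, 0.002, 0, 0, 0, 255],
    [0, 0, 0.002, 0, 0, 0, 255],
    [0, 0, 0.0015, 0, 0, 0, 255],
    [0, 0, 0, 0, 0, 0, 255],
    [0, 0, 0, 0, 0, 0, 255]
  ]
}}

```text
time: 14.6
tool_pos: [0.4609, -0.2764, 0.0517]
eef_rot: [-3.142, 0.0, 0.21]
ft_force: [0.5, 0.4, -1.0]
gripper_width: 0.427
```

>>> {"fn": "arm_command", "kwargs": {
  "increments": [
    [0, 0, 0, 0, 0, 0, 100],
    [0, 0, 0, 0, 0, 0, 100],
    [0, 0, 0, 0, 0, 0, 100],
    [0, 0, -0.005, 0, 0, 0, 100],
    [0, 0, -0.015, 0, 0, 0, 100],
    [0, 0, -0.04, 0, 0, 0, 100],
    [0, 0, -0.04, 0, 0, 0, 60],
    [0.0241, -0.0347, 0, 0, 0, 0, 0],
    [0.0241, -0.0347, 0, 0, 0, 0, 0],
    [0.0241, -0.0347, 0, 0, 0, 0, 0],
    [0.0241, -0.0347, 0, 0, 0, 0, 0],
    [0.0241, -0.0347, 0, 0, 0, 0, 0]
  ]
}}

```text
time: 15.8
tool_pos: [0.5435, -0.0801, 0.1535]
eef_rot: [3.141, -0.002, 0.21]
ft_force: [0.4, 0.1, -0.0]
gripper_width: 0.998
```

>>> {"fn": "arm_command", "kwargs": {
  "increments": [
    [0.0241, -0.0347, 0, 0, 0, 0, 0],
    [0.0241, -0.0347, 0, 0, 0, 0, 0],
    [0.0241, -0.0347, 0, 0, 0, 0, 0],
    [0.0241, -0.0347, 0, 0, 0, 0, 0],
    [0, 0, 0, 0, 0, 0, 0],
    [0, 0, 0, 0, 0, 0, 0]
  ]
}}

```text
time: 16.4
tool_pos: [0.6082, 0.0751, 0.1528]
eef_rot: [3.141, -0.001, 0.213]
ft_force: [-0.7, -1.7, 0.2]
gripper_width: 0.999
```

```bash
python3 look.py 6
```

```text
16.4 [0.6082 0.0751 0.1528] [ 3.1411e+00 -8.0000e-04  2.1260e-01] 0.9991070423523539
w [254.4 207.6] [0.6089 0.0749 0.063 ] [  1.2  -0.6 113.5]
top [319.8 228.9] 84 [ 0.4593 -0.2774  0.062 ]
top [323.5 245.9] 87 [ 0.4092 -0.2877  0.062 ]
```

>>> {"fn": "arm_command", "kwargs": {
  "increments": [
    [0.001, 0, 0.03, 0, 0, 0, 0],
    [0, 0, 0.03, 0, 0, 0, 0],
    [0, 0, 0.025, 0, 0, 0, 0],
    [0, 0, 0.018, 0, 0, 0, 0],
    [0, 0, 0.0105, 0, 0, 0, 0],
    [0, 0, 0, 0, 0, 0, 0],
    [0, 0, 0, 0, 0, 0, 255],
    [0, 0, 0, 0, 0, 0, 255],
    [0, 0, 0, 0, 0, 0, 255],
    [0, 0, 0, 0, 0, 0, 255],
    [0, 0, 0, 0, 0, 0, 255],
    [0, 0, 0, 0, 0, 0, 255]
  ],
  "force": 10
}}

```text
time: 17.7
tool_pos: [0.609, 0.0746, 0.0384]
eef_rot: [3.142, -0.0, 0.21]
ft_force: [-0.8, -0.7, -0.6]
gripper_width: 0.482
```

>>> {"fn": "arm_command", "kwargs": {
  "increments": [
    [0, 0, 0, 0, 0, 0, 255],
    [0, 0, 0, 0, 0, 0, 255],
    [0, 0, 0, 0, 0, 0, 255],
    [0, 0, 0, 0, 0, 0, 255]
  ]
}}

```text
time: 18.1
tool_pos: [0.6089, 0.0746, 0.0383]
eef_rot: [-3.141, -0.0, 0.21]
ft_force: [-0.3, 0.4, 1.8]
gripper_width: 0.424
```

>>> {"fn": "arm_command", "kwargs": {
  "increments": [
    [0, 0, -0.03, 0, 0, 0, 255],
    [0, 0, -0.05, 0, 0, 0, 255],
    [0, 0, -0.05, 0, 0, 0, 255],
    [-0.021, 0.0391, 0, 0, 0, 0, 255],
    [-0.021, 0.0391, 0, 0, 0, 0, 255],
    [-0.021, 0.0391, 0, 0, 0, 0, 255],
    [-0.021, 0.0391, 0, 0, 0, 0, 255],
    [-0.021, 0.0391, 0, 0, 0, 0, 255],
    [-0.021, 0.0391, 0, 0, 0, 0, 255],
    [-0.021, 0.0391, 0, 0, 0, 0, 255],
    [-0.0213, 0.0389, 0, 0, 0, 0, 255],
    [0, 0, 0, 0, 0, 0, 255]
  ]
}}

```text
time: 19.3
tool_pos: [0.5078, -0.2709, 0.1679]
eef_rot: [3.14, 0.001, 0.205]
ft_force: [0.8, -0.1, -0.4]
gripper_width: 0.43
```

>>> {"fn": "arm_command", "kwargs": {
  "increments": [
    [0, 0, 0.03, 0, 0, 0, 255],
    [0, 0, 0.03, 0, 0, 0, 255],
    [0, 0, 0.025, 0, 0, 0, 255],
    [0, 0, 0.012, 0, 0, 0, 255],
    [0, 0, 0, 0, 0, 0, 255],
    [0, 0, 0, 0, 0, 0, 255]
  ]
}}

```text
time: 19.9
tool_pos: [0.5101, -0.2662, 0.0717]
eef_rot: [3.141, -0.0, 0.211]
ft_force: [0.2, 0.2, -1.3]
gripper_width: 0.427
```

>>> {"fn": "arm_command", "kwargs": {
  "increments": [
    [0, 0, 0.005, 0, 0, 0, 255],
    [0, 0, 0.005, 0, 0, 0, 255],
    [0, 0, 0.004, 0, 0, 0, 255],
    [0, 0, 0.0025, 0, 0, 0, 255],
    [0, 0, 0.002, 0, 0, 0, 255],
    [0, 0, 0.0015, 0, 0, 0, 255],
    [0, 0, 0, 0, 0, 0, 255],
    [0, 0, 0, 0, 0, 0, 255]
  ]
}}

```text
time: 20.7
tool_pos: [0.5096, -0.2664, 0.0512]
eef_rot: [3.142, -0.0, 0.21]
ft_force: [0.1, -0.3, -1.0]
gripper_width: 0.424
```

>>> {"fn": "arm_command", "kwargs": {
  "increments": [
    [0, 0, 0, 0, 0, 0, 100],
    [0, 0, 0, 0, 0, 0, 100],
    [0, 0, 0, 0, 0, 0, 100],
    [0, 0, -0.005, 0, 0, 0, 100],
    [0, 0, -0.015, 0, 0, 0, 100],
    [0, 0, -0.04, 0, 0, 0, 100],
    [0, 0, -0.04, 0, 0, 0, 60],
    [0.0058, -0.0412, 0, 0, 0, 0, 0],
    [0.0058, -0.0412, 0, 0, 0, 0, 0],
    [0.0058, -0.0412, 0, 0, 0, 0, 0],
    [0.0058, -0.0412, 0, 0, 0, 0, 0],
    [0.0058, -0.0412, 0, 0, 0, 0, 0]
  ]
}}

```text
time: 21.9
tool_pos: [0.495, -0.0574, 0.1529]
eef_rot: [3.141, -0.002, 0.21]
ft_force: [0.7, 0.2, 0.1]
gripper_width: 1.001
```

>>> {"fn": "arm_command", "kwargs": {
  "increments": [
    [0.0058, -0.0412, 0, 0, 0, 0, 0],
    [0.0058, -0.0412, 0, 0, 0, 0, 0],
    [0.0058, -0.0414, 0, 0, 0, 0, 0],
    [0, 0, 0, 0, 0, 0, 0],
    [0, 0, 0, 0, 0, 0, 0]
  ]
}}

```text
time: 22.4
tool_pos: [0.4864, 0.0667, 0.1524]
eef_rot: [3.141, -0.002, 0.213]
ft_force: [-0.3, -0.3, 0.3]
gripper_width: 1.003
```

```bash
python3 look.py 7
```

```text
22.4 [0.4864 0.0667 0.1524] [ 3.141e+00 -1.600e-03  2.131e-01] 1.0033793673826175
w [254.6 207.8] [0.4871 0.0664 0.063 ] [  0.6  -0.5 113.2]
top [316.4 212.7] 78 [ 0.5076 -0.2679  0.062 ]
top [319.8 228.8] 81 [ 0.4594 -0.2774  0.062 ]
top [323.5 245.7] 85 [ 0.4095 -0.2877  0.062 ]
```

>>> {"fn": "arm_command", "kwargs": {
  "increments": [
    [0.0005, 0, 0.03, 0, 0, 0, 0],
    [0, 0, 0.03, 0, 0, 0, 0],
    [0, 0, 0.025, 0, 0, 0, 0],
    [0, 0, 0.018, 0, 0, 0, 0],
    [0, 0, 0.0103, 0, 0, 0, 0],
    [0, 0, 0, 0, 0, 0, 0],
    [0, 0, 0, 0, 0, 0, 255],
    [0, 0, 0, 0, 0, 0, 255],
    [0, 0, 0, 0, 0, 0, 255],
    [0, 0, 0, 0, 0, 0, 255],
    [0, 0, 0, 0, 0, 0, 255],
    [0, 0, 0, 0, 0, 0, 255]
  ],
  "force": 10
}}

```text
time: 23.7
tool_pos: [0.4867, 0.0661, 0.0382]
eef_rot: [3.142, -0.0, 0.21]
ft_force: [-0.1, -0.9, 0.2]
gripper_width: 0.479
```

>>> {"fn": "arm_command", "kwargs": {
  "increments": [
    [0, 0, 0, 0, 0, 0, 255],
    [0, 0, 0, 0, 0, 0, 255],
    [0, 0, 0, 0, 0, 0, 255],
    [0, 0, 0, 0, 0, 0, 255]
  ]
}}

```text
time: 24.1
tool_pos: [0.4866, 0.0661, 0.0381]
eef_rot: [-3.142, -0.0, 0.21]
ft_force: [-1.2, 1.0, 2.8]
gripper_width: 0.424
```

>>> {"fn": "arm_command", "kwargs": {
  "increments": [
    [0, 0, -0.03, 0, 0, 0, 255],
    [0, 0, -0.05, 0, 0, 0, 255],
    [0, 0, -0.05, 0, 0, 0, 255],
    [0.0004, 0.0412, 0, 0, 0, 0, 255],
    [0.0004, 0.0412, 0, 0, 0, 0, 255],
    [0.0004, 0.0412, 0, 0, 0, 0, 255],
    [0.0004, 0.0412, 0, 0, 0, 0, 255],
    [0.0004, 0.0412, 0, 0, 0, 0, 255],
    [0.0004, 0.0412, 0, 0, 0, 0, 255],
    [0.0004, 0.0412, 0, 0, 0, 0, 255],
    [0.0002, 0.0413, 0, 0, 0, 0, 255],
    [0, 0, 0, 0, 0, 0, 255]
  ]
}}

```text
time: 25.3
tool_pos: [0.5589, -0.2605, 0.1675]
eef_rot: [3.139, -0.0, 0.206]
ft_force: [0.9, 0.5, -1.0]
gripper_width: 0.424
```

>>> {"fn": "arm_command", "kwargs": {
  "increments": [
    [0, 0, 0.03, 0, 0, 0, 255],
    [0, 0, 0.03, 0, 0, 0, 255],
    [0, 0, 0.025, 0, 0, 0, 255],
    [0, 0, 0.012, 0, 0, 0, 255],
    [0, 0, 0, 0, 0, 0, 255],
    [0, 0, 0, 0, 0, 0, 255]
  ]
}}

```text
time: 25.9
tool_pos: [0.5587, -0.2556, 0.0715]
eef_rot: [3.141, -0.0, 0.211]
ft_force: [-0.3, -0.4, -0.8]
gripper_width: 0.429
```

>>> {"fn": "arm_command", "kwargs": {
  "increments": [
    [0, 0, 0.005, 0, 0, 0, 255],
    [0, 0, 0.005, 0, 0, 0, 255],
    [0, 0, 0.004, 0, 0, 0, 255],
    [0, 0, 0.0025, 0, 0, 0, 255],
    [0, 0, 0.002, 0, 0, 0, 255],
    [0, 0, 0.0015, 0, 0, 0, 255],
    [0, 0, 0, 0, 0, 0, 255],
    [0, 0, 0, 0, 0, 0, 255]
  ]
}}

```text
time: 26.7
tool_pos: [0.5583, -0.2558, 0.0509]
eef_rot: [3.142, -0.0, 0.21]
ft_force: [0.5, 0.7, -0.7]
gripper_width: 0.426
```

>>> {"fn": "arm_command", "kwargs": {
  "increments": [
    [0, 0, 0, 0, 0, 0, 100],
    [0, 0, 0, 0, 0, 0, 100],
    [0, 0, 0, 0, 0, 0, 100],
    [0, 0, -0.005, 0, 0, 0, 100],
    [0, 0, -0.015, 0, 0, 0, 100],
    [0, 0, -0.05, 0, 0, 0, 100],
    [0, 0, -0.05, 0, 0, 0, 60]
  ]
}}

```text
time: 27.4
tool_pos: [0.5573, -0.2553, 0.1719]
eef_rot: [-3.14, 0.002, 0.21]
ft_force: [0.8, -0.5, 0.4]
gripper_width: 0.676
```

>>> {"fn": "arm_command", "kwargs": {
  "increments": [
    [0.0148, -0.0381, 0, 0, 0, 0, 60],
    [0.0148, -0.0381, 0, 0, 0, 0, 0],
    [0.0148, -0.0381, 0, 0, 0, 0, 0],
    [0.0148, -0.0381, 0, 0, 0, 0, 0],
    [0.0148, -0.0381, 0, 0, 0, 0, 0],
    [0.0148, -0.0381, 0, 0, 0, 0, 0],
    [0.0148, -0.0381, 0, 0, 0, 0, 0],
    [0.0148, -0.0381, 0, 0, 0, 0, 0],
    [0.0148, -0.0381, 0, 0, 0, 0, 0],
    [0.0148, -0.0381, 0, 0, 0, 0, 0],
    [0.0145, -0.0379, 0, 0, 0, 0, 0],
    [0, 0, 0, 0, 0, 0, 0]
  ]
}}

```text
time: 28.6
tool_pos: [0.6306, 0.1927, 0.1727]
eef_rot: [-3.14, -0.003, 0.215]
ft_force: [0.1, 0.1, 0.9]
gripper_width: 0.999
```

>>> {"fn": "arm_command", "kwargs": {
  "increments": [
    [0, 0, 0, 0, 0, 0, 0],
    [0, 0, 0, 0, 0, 0, 0]
  ]
}}

```text
time: 28.8
tool_pos: [0.6297, 0.187, 0.1716]
eef_rot: [3.141, -0.0, 0.21]
ft_force: [0.3, -0.5, -0.8]
gripper_width: 1.0
```

```bash
python3 look.py 8; python3 - <<'E'
from h import *
c=ctrl.calibration('wrist'); im=cv2.imread('pics/w8.png')[:,:,::-1].copy()
for b,st in blobs(im,*ORA,60): print(b.round(1),st,onplane('wrist',b,.084,c)[0].round(4))
print(proj('wrist',[[.6295,.1875,.084],[.6295,.1875,.055],[.6295,.1875,.013]],c).round(1))
E
```

```text
28.8 [0.6297 0.187  0.1716] [ 3.1411e+00 -3.0000e-04  2.0990e-01] 1.000221358373664
top [312.7 196.5] 82 [ 0.5569 -0.2573  0.062 ]
top [316.4 212.8] 80 [ 0.5072 -0.2679  0.062 ]
top [319.8 228.9] 85 [ 0.4591 -0.2773  0.062 ]
top [323.6 245.8] 88 [ 0.4092 -0.2879  0.062 ]
[251.3 206.2] [240 196  24  21 370] [0.6318 0.1889 0.084 ]
[[252.5 209.3]
 [252.6 197.6]
 [252.6 184.5]]
```

View pics/w8.png

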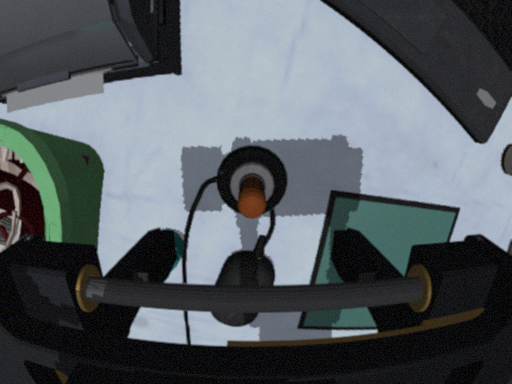

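>>> {"fn": "arm_command", "kwargs": {
  "increments": [
    [0.0015, -0.001, 0.03, 0, 0, 0, 0],
    [0, 0, 0.03, 0, 0, 0, 0],
    [0, 0, 0.025, 0, 0, 0, 0],
    [0, 0, 0.02, 0, 0, 0, 0],
    [0, 0, 0.012, 0, 0, 0, 0],
    [0, 0, 0, 0, 0, 0, 0],
    [0, 0, 0, 0, 0, 0, 255],
    [0, 0, 0, 0, 0, 0, 255],
    [0, 0, 0, 0, 0, 0, 255],
    [0, 0, 0, 0, 0, 0, 255],
    [0, 0, 0, 0, 0, 0, 255],
    [0, 0, 0, 0, 0, 0, 255]
  ],
  "force": 20
}}

```text
time: 30.1
tool_pos: [0.6311, 0.1892, 0.0542]
eef_rot: [3.142, -0.0, 0.21]
ft_force: [0.2, -0.8, 0.5]
gripper_width: 0.48
```

>>> {"fn": "arm_command", "kwargs": {
  "increments": [
    [0, 0, 0, 0, 0, 0, 255],
    [0, 0, 0, 0, 0, 0, 255],
    [0, 0, 0, 0, 0, 0, 255],
    [0, 0, 0, 0, 0, 0, 255],
    [0, 0, 0, 0, 0, 0, 255],
    [0, 0, 0, 0, 0, 0, 255]
  ],
  "force": 40
}}

```text
time: 30.7
tool_pos: [0.631, 0.1891, 0.0538]
eef_rot: [3.142, 0.0, 0.21]
ft_force: [0.6, -0.4, -1.6]
gripper_width: 0.242
```

>>> {"fn": "arm_command", "kwargs": {
  "increments": [
    [0, 0, -0.01, 0, 0, 0, 255],
    [0, 0, -0.03, 0, 0, 0, 255],
    [0, 0, -0.045, 0, 0, 0, 255],
    [0, 0, -0.05, 0, 0, 0, 255],
    [-0.0149, 0.0382, 0, 0, 0, 0, 255],
    [-0.0149, 0.0382, 0, 0, 0, 0, 255],
    [-0.0149, 0.0382, 0, 0, 0, 0, 255],
    [-0.0149, 0.0382, 0, 0, 0, 0, 255],
    [-0.0149, 0.0382, 0, 0, 0, 0, 255],
    [-0.0149, 0.0382, 0, 0, 0, 0, 255],
    [-0.0149, 0.0382, 0, 0, 0, 0, 255],
    [-0.0149, 0.0382, 0, 0, 0, 0, 255]
  ]
}}

```text
time: 31.9
tool_pos: [0.5777, -0.1361, 0.1896]
eef_rot: [3.141, -0.0, 0.21]
ft_force: [0.7, 0.5, -2.0]
gripper_width: 0.236
```

>>> {"fn": "arm_command", "kwargs": {
  "increments": [
    [-0.0149, 0.0382, 0, 0, 0, 0, 255],
    [-0.0149, 0.0382, 0, 0, 0, 0, 255],
    [-0.0149, 0.0379, 0, 0, 0, 0, 255],
    [0, 0, 0, 0, 0, 0, 255],
    [0, 0, 0, 0, 0, 0, 255],
    [0, 0, 0, 0, 0, 0, 255]
  ]
}}

```text
time: 32.5
tool_pos: [0.5583, -0.255, 0.189]
eef_rot: [-3.141, 0.0, 0.21]
ft_force: [0.0, 0.6, -1.9]
gripper_width: 0.241
```

```bash
python3 look.py 9; python3 - <<'E'
from h import *
from cv2 import imread
w=imread('pics/w9.png'); t=imread('pics/t9.png')[150:260,270:380]
cv2.imwrite('pics/m9.png',np.hstack([w[:, :],cv2.resize(t,(288,288)).copy() if 0 else np.pad(cv2.resize(t,(288,288)),((0,96),(0,0),(0,0)))]))
s=ctrl.read_state(); M=R.from_euler('xyz',s['eef_rot']).as_matrix()
print(proj('wrist',s['tool_pos']+M@np.array([0,0,.0488-.009])).round(1),proj('wrist',s['tool_pos']+M@np.array([[.021,0,.0488-.018],[-.021,0,.0488-.018],[.021,0,.0488]])[...,:].T.reshape(3,-1) if 0 else np.array([s['tool_pos']+M@np.array(v) for v in ([.021,0,.0308],[0,.021,.0308],[0,-.021,.0308],[.021,0,.0488])])).round(1))
E
```

```text
32.5 [ 0.5583 -0.255   0.189 ] [-3.1409  0.      0.2104] 0.24050828022830428
w [254.5 192.8] [ 0.5597 -0.2552  0.063 ] [  1.    0.9 150. ]
[[254.3 236.4]] [[254.4 208.4]
 [291.  242.8]
 [217.6 242.8]
 [254.3 198.3]]
```

View pics/m9.png

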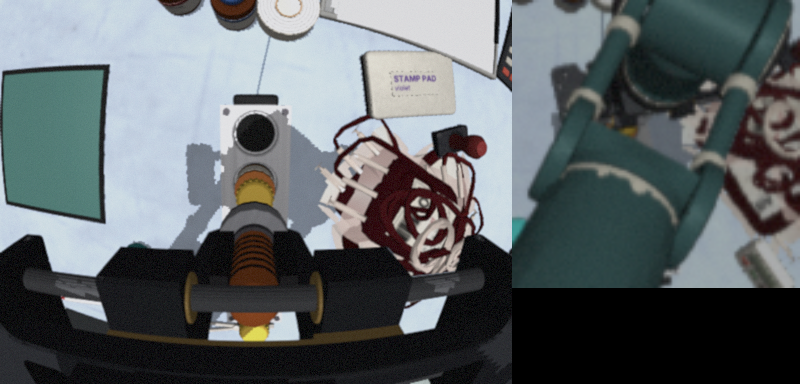

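>>> {"fn": "arm_command", "kwargs": {
  "increments": [
    [0, 0.0005, 0.02, 0, 0, 0, 255],
    [0, 0, 0.02, 0, 0, 0, 255],
    [0, 0, 0.014, 0, 0, 0, 255],
    [0, 0, 0.003, 0, 0, 0, 255],
    [0, 0, 0.003, 0, 0, 0, 255],
    [0, 0, 0, 0, 0, 0, 255],
    [0, 0, 0, 0, 0, 0, 255]
  ]
}}

```text
time: 33.3
tool_pos: [0.5592, -0.2565, 0.1299]
eef_rot: [3.141, -0.001, 0.21]
ft_force: [-1.2, 0.6, -1.4]
gripper_width: 0.238
```

>>> {"fn": "arm_command", "kwargs": {
  "increments": [
    [0, 0, 0.001, 0, 0, 0, 255],
    [0, 0, 0.001, 0, 0, 0, 255],
    [0, 0, 0.001, 0, 0, 0, 255],
    [0, 0, 0, 0, 0, 0, 255]
  ]
}}

```text
time: 33.7
tool_pos: [0.5584, -0.2563, 0.1258]
eef_rot: [-3.141, 0.0, 0.21]
ft_force: [0.4, 0.2, -1.6]
gripper_width: 0.239
```

>>> {"fn": "arm_command", "kwargs": {
  "increments": [
    [0, 0, 0.001, 0, 0, 0, 255],
    [0, 0, 0.001, 0, 0, 0, 255],
    [0, 0, 0, 0, 0, 0, 255]
  ]
}}

```text
time: 34.0
tool_pos: [0.5587, -0.2564, 0.1249]
eef_rot: [3.141, -0.0, 0.21]
ft_force: [-2.6, 1.5, 5.4]
gripper_width: 0.243
```

>>> {"fn": "arm_command", "kwargs": {
  "increments": [
    [0, 0, 0.001, 0, 0, 0, 255],
    [0, 0, 0.001, 0, 0, 0, 255],
    [0, 0, 0, 0, 0, 0, 255]
  ]
}}

```text
time: 34.3
tool_pos: [0.5587, -0.2564, 0.1222]
eef_rot: [3.141, -0.001, 0.21]
ft_force: [0.7, -0.4, -1.2]
gripper_width: 0.235
```

>>> {"fn": "arm_command", "kwargs": {
  "increments": [
    [0, 0, 0.001, 0, 0, 0, 255],
    [0, 0, 0.0005, 0, 0, 0, 255],
    [0, 0, 0, 0, 0, 0, 255]
  ]
}}

```text
time: 34.6
tool_pos: [0.5583, -0.2562, 0.1199]
eef_rot: [-3.141, 0.0, 0.21]
ft_force: [0.4, 0.1, -1.5]
gripper_width: 0.24
```

>>> {"fn": "arm_command", "kwargs": {
  "increments": [
    [0, 0, 0.0005, 0, 0, 0, 255],
    [0, 0, 0.0005, 0, 0, 0, 255],
    [0, 0, 0, 0, 0, 0, 255]
  ]
}}

```text
time: 34.9
tool_pos: [0.5585, -0.2563, 0.1198]
eef_rot: [-3.142, -0.0, 0.21]
ft_force: [-1.7, 0.4, 2.1]
gripper_width: 0.242
```

>>> {"fn": "arm_command", "kwargs": {
  "increments": [
    [0, 0, 0.0005, 0, 0, 0, 255],
    [0, 0, 0, 0, 0, 0, 255],
    [0, 0, -0.01, 0, 0, 0, 255],
    [0, 0, -0.012, 0, 0, 0, 255],
    [-0.025, 0, 0, 0, 0, 0, 255],
    [-0.025, 0, 0, 0, 0, 0, 255],
    [0, 0, 0, 0, 0, 0, 255],
    [0, 0, 0.006, 0, 0, 0, 255],
    [0, 0, 0.006, 0, 0, 0, 255],
    [0, 0, 0, 0, 0, 0, 255],
    [0, 0, 0, 0, 0, 0, 255]
  ]
}}

```text
time: 36.0
tool_pos: [0.5099, -0.2664, 0.1283]
eef_rot: [-3.141, 0.001, 0.211]
ft_force: [0.3, -0.2, -1.7]
gripper_width: 0.238
```

>>> {"fn": "arm_command", "kwargs": {
  "increments": [
    [0, 0, 0.001, 0, 0, 0, 255],
    [0, 0, 0.001, 0, 0, 0, 255],
    [0, 0, 0.001, 0, 0, 0, 255],
    [0, 0, 0.001, 0, 0, 0, 255],
    [0, 0, 0, 0, 0, 0, 255]
  ]
}}

```text
time: 36.5
tool_pos: [0.5098, -0.2667, 0.1254]
eef_rot: [3.141, -0.0, 0.21]
ft_force: [-0.5, 1.6, 1.6]
gripper_width: 0.24
```

>>> {"fn": "arm_command", "kwargs": {
  "increments": [
    [0, 0, 0.001, 0, 0, 0, 255],
    [0, 0, 0.001, 0, 0, 0, 255],
    [0, 0, 0.001, 0, 0, 0, 255],
    [0, 0, 0, 0, 0, 0, 255]
  ]
}}

```text
time: 36.9
tool_pos: [0.5097, -0.2668, 0.122]
eef_rot: [3.141, -0.0, 0.21]
ft_force: [0.6, 0.8, -1.4]
gripper_width: 0.24
```

>>> {"fn": "arm_command", "kwargs": {
  "increments": [
    [0, 0, 0.0005, 0, 0, 0, 255],
    [0, 0, 0.0005, 0, 0, 0, 255],
    [0, 0, 0, 0, 0, 0, 255]
  ]
}}

```text
time: 37.2
tool_pos: [0.5093, -0.2666, 0.1203]
eef_rot: [-3.141, 0.001, 0.21]
ft_force: [0.4, 0.1, -1.2]
gripper_width: 0.237
```

>>> {"fn": "arm_command", "kwargs": {
  "increments": [
    [0, 0, 0.0005, 0, 0, 0, 255],
    [0, 0, 0.0005, 0, 0, 0, 255],
    [0, 0, 0.0005, 0, 0, 0, 255],
    [0, 0, 0, 0, 0, 0, 255]
  ]
}}

```text
time: 37.6
tool_pos: [0.5097, -0.2667, 0.1198]
eef_rot: [3.142, -0.0, 0.21]
ft_force: [-1.2, 0.3, 2.6]
gripper_width: 0.24
```

>>> {"fn": "arm_command", "kwargs": {
  "increments": [
    [0, 0, 0.0005, 0, 0, 0, 255],
    [0, 0, 0, 0, 0, 0, 255],
    [0, 0, -0.01, 0, 0, 0, 255],
    [0, 0, -0.012, 0, 0, 0, 255],
    [-0.025, 0, 0, 0, 0, 0, 255],
    [-0.025, 0, 0, 0, 0, 0, 255],
    [0, 0, 0, 0, 0, 0, 255],
    [0, 0, 0.006, 0, 0, 0, 255],
    [0, 0, 0.006, 0, 0, 0, 255],
    [0, 0, 0, 0, 0, 0, 255],
    [0, 0, 0, 0, 0, 0, 255]
  ]
}}

```text
time: 38.7
tool_pos: [0.461, -0.2768, 0.1284]
eef_rot: [-3.141, 0.001, 0.211]
ft_force: [-0.2, -0.1, -1.1]
gripper_width: 0.237
```

>>> {"fn": "arm_command", "kwargs": {
  "increments": [
    [0, 0, 0.001, 0, 0, 0, 255],
    [0, 0, 0.001, 0, 0, 0, 255],
    [0, 0, 0.001, 0, 0, 0, 255],
    [0, 0, 0.001, 0, 0, 0, 255],
    [0, 0, 0, 0, 0, 0, 255]
  ]
}}

```text
time: 39.2
tool_pos: [0.4609, -0.2772, 0.1253]
eef_rot: [3.141, -0.0, 0.21]
ft_force: [-0.8, -0.3, 1.6]
gripper_width: 0.239
```

>>> {"fn": "arm_command", "kwargs": {
  "increments": [
    [0, 0, 0.001, 0, 0, 0, 255],
    [0, 0, 0.001, 0, 0, 0, 255],
    [0, 0, 0.001, 0, 0, 0, 255],
    [0, 0, 0, 0, 0, 0, 255]
  ]
}}

```text
time: 39.6
tool_pos: [0.4607, -0.2772, 0.1219]
eef_rot: [3.141, -0.0, 0.21]
ft_force: [0.7, -0.7, -2.0]
gripper_width: 0.237
```

>>> {"fn": "arm_command", "kwargs": {
  "increments": [
    [0, 0, 0.0005, 0, 0, 0, 255],
    [0, 0, 0.0005, 0, 0, 0, 255],
    [0, 0, 0.0005, 0, 0, 0, 255],
    [0, 0, 0, 0, 0, 0, 255]
  ]
}}

```text
time: 40.0
tool_pos: [0.4605, -0.2771, 0.12]
eef_rot: [-3.141, 0.0, 0.21]
ft_force: [-0.2, -0.9, -1.3]
gripper_width: 0.236
```

>>> {"fn": "arm_command", "kwargs": {
  "increments": [
    [0, 0, 0.0005, 0, 0, 0, 255],
    [0, 0, 0.0005, 0, 0, 0, 255],
    [0, 0, 0, 0, 0, 0, 255]
  ]
}}

```text
time: 40.3
tool_pos: [0.4608, -0.2772, 0.1198]
eef_rot: [3.141, -0.0, 0.21]
ft_force: [-0.7, 1.5, 1.8]
gripper_width: 0.24
```

>>> {"fn": "arm_command", "kwargs": {
  "increments": [
    [0, 0, 0.0005, 0, 0, 0, 255],
    [0, 0, 0, 0, 0, 0, 255],
    [0, 0, -0.01, 0, 0, 0, 255],
    [0, 0, -0.012, 0, 0, 0, 255],
    [-0.025, 0, 0, 0, 0, 0, 255],
    [-0.025, 0, 0, 0, 0, 0, 255],
    [0, 0, 0, 0, 0, 0, 255],
    [0, 0, 0.006, 0, 0, 0, 255],
    [0, 0, 0.006, 0, 0, 0, 255],
    [0, 0, 0, 0, 0, 0, 255],
    [0, 0, 0, 0, 0, 0, 255]
  ]
}}

```text
time: 41.4
tool_pos: [0.4121, -0.2873, 0.1284]
eef_rot: [-3.141, 0.0, 0.211]
ft_force: [0.2, -0.8, -1.2]
gripper_width: 0.239
```

>>> {"fn": "arm_command", "kwargs": {
  "increments": [
    [0, 0, 0.001, 0, 0, 0, 255],
    [0, 0, 0.001, 0, 0, 0, 255],
    [0, 0, 0.001, 0, 0, 0, 255],
    [0, 0, 0.001, 0, 0, 0, 255],
    [0, 0, 0, 0, 0, 0, 255]
  ]
}}

```text
time: 41.9
tool_pos: [0.412, -0.2877, 0.1253]
eef_rot: [3.141, -0.0, 0.21]
ft_force: [-1.2, 0.8, 1.6]
gripper_width: 0.239
```

>>> {"fn": "arm_command", "kwargs": {
  "increments": [
    [0, 0, 0.001, 0, 0, 0, 255],
    [0, 0, 0.001, 0, 0, 0, 255],
    [0, 0, 0.001, 0, 0, 0, 255],
    [0, 0, 0, 0, 0, 0, 255]
  ]
}}

```text
time: 42.3
tool_pos: [0.4118, -0.2876, 0.1218]
eef_rot: [3.141, -0.0, 0.21]
ft_force: [-0.1, -0.1, -2.3]
gripper_width: 0.236
```

>>> {"fn": "arm_command", "kwargs": {
  "increments": [
    [0, 0, 0.0005, 0, 0, 0, 255],
    [0, 0, 0.0005, 0, 0, 0, 255],
    [0, 0, 0.0005, 0, 0, 0, 255],
    [0, 0, 0, 0, 0, 0, 255]
  ]
}}

```text
time: 42.7
tool_pos: [0.4116, -0.2875, 0.1201]
eef_rot: [-3.141, 0.0, 0.21]
ft_force: [-0.8, -0.3, -1.1]
gripper_width: 0.238
```

>>> {"fn": "arm_command", "kwargs": {
  "increments": [
    [0, 0, 0.0005, 0, 0, 0, 255],
    [0, 0, 0.0005, 0, 0, 0, 255],
    [0, 0, 0, 0, 0, 0, 255]
  ]
}}

```text
time: 43.0
tool_pos: [0.4119, -0.2876, 0.1198]
eef_rot: [3.142, -0.0, 0.21]
ft_force: [-1.0, 1.6, 2.8]
gripper_width: 0.237
```

>>> {"fn": "arm_command", "kwargs": {
  "increments": [
    [0, 0, 0.0005, 0, 0, 0, 255],
    [0, 0, 0, 0, 0, 0, 255],
    [0, 0, -0.02, 0, 0, 0, 255],
    [0, 0, -0.05, 0, 0, 0, 255],
    [0.0261, -0.035, 0, 0, 0, 0, 255],
    [0.0261, -0.035, 0, 0, 0, 0, 255],
    [0.0261, -0.035, 0, 0, 0, 0, 255],
    [0.0261, -0.035, 0, 0, 0, 0, 255],
    [0.0261, -0.035, 0, 0, 0, 0, 255],
    [0.0261, -0.035, 0, 0, 0, 0, 255],
    [0.0261, -0.035, 0, 0, 0, 0, 255],
    [0.0261, -0.035, 0, 0, 0, 0, 255]
  ]
}}

```text
time: 44.2
tool_pos: [0.558, 0.0316, 0.1886]
eef_rot: [3.141, -0.0, 0.21]
ft_force: [0.7, -0.3, -1.4]
gripper_width: 0.241
```

>>> {"fn": "arm_command", "kwargs": {
  "increments": [
    [0.0261, -0.035, 0, 0, 0, 0, 255],
    [0.0261, -0.035, 0, 0, 0, 0, 255],
    [0.0261, -0.035, 0, 0, 0, 0, 255],
    [0.0261, -0.035, 0, 0, 0, 0, 255],
    [0, 0, 0, 0, 0, 0, 255],
    [0, 0, 0, 0, 0, 0, 255],
    [0, 0, 0, 0, 0, 0, 255]
  ]
}}

```text
time: 44.9
tool_pos: [0.6298, 0.1877, 0.1881]
eef_rot: [3.141, 0.002, 0.21]
ft_force: [1.0, -0.4, -1.4]
gripper_width: 0.239
```

```bash
python3 - <<'E'
from h import *
s=ctrl.read_state(); print(s['time'],s['tool_pos'],s['eef_rot'],aim((.631,.1891),.0545))
im,c=snap('w10','wrist')
g=cv2.inRange(cv2.cvtColor(im,cv2.COLOR_RGB2GRAY),0,60)
cv2.imwrite('pics/w10c.png',cv2.resize(im[80:300,150:370],(660,660))[:,:,::-1][:600])
print(proj('wrist',[[.631,.1891,.013],[.667,.1891,.013],[.631,.225,.013],[.631,.153,.013]],c).round(1))
im,_=snap('t10','top')
for b,st in blobs(im,*YEL,8):
    P=onplane('top',b,.067)[0]
    if P[0]<.8: print('top',b.round(1),st[4],P.round(4))
im,_=snap('s10','scene'); 
for b,st in blobs(im,*YEL,8):
    P=onplane('scene',b,.064)[0]
    if P[0]<.8: print('scene',b.round(1),st[4],P.round(4))
E
```

```text
44.9 [0.62975866 0.18770106 0.18813235] [3.14103718e+00 1.58892046e-03 2.10070056e-01] [  1.7  -1.2 133.6]
[[252.7 178.5]
 [260.2 144.6]
 [218.5 171.5]
 [286.6 185.7]]
top [311.6 198.1] 30 [ 0.5508 -0.2532  0.067 ]
top [315.  214.5] 30 [ 0.5014 -0.2629  0.067 ]
top [318.2 230.6] 28 [ 0.4536 -0.2719  0.067 ]
top [322.1 247.2] 33 [ 0.4047 -0.2827  0.067 ]
scene [301.  175.5] 20 [ 0.5554 -0.246   0.064 ]
```

View pics/w10c.png

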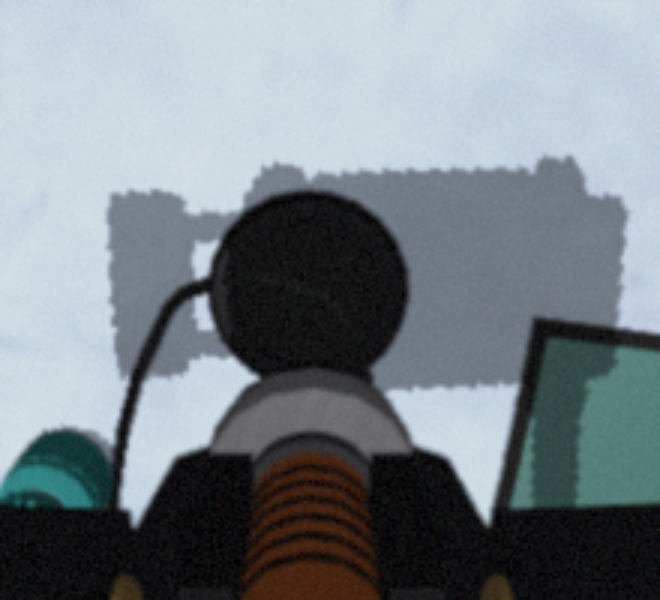

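>>> {"fn": "arm_command", "kwargs": {
  "increments": [
    [0.002, -0.001, 0.03, 0, 0, 0, 255],
    [0, 0, 0.04, 0, 0, 0, 255],
    [0, 0, 0.03, 0, 0, 0, 255],
    [0, 0, 0.02, 0, 0, 0, 255],
    [0, 0, 0.004, 0, 0, 0, 255],
    [0, 0, 0.003, 0, 0, 0, 255],
    [0, 0, 0.002, 0, 0, 0, 255],
    [0, 0, 0, 0, 0, 0, 255]
  ]
}}

```text
time: 45.85
tool_pos: [0.6333, 0.19, 0.0615]
eef_rot: [-3.141, -0.003, 0.21]
ft_force: [0.8, -0.3, -2.2]
gripper_width: 0.238
```

>>> {"fn": "arm_command", "kwargs": {
  "increments": [
    [0, 0, 0.002, 0, 0, 0, 255],
    [0, 0, 0.002, 0, 0, 0, 255],
    [0, 0, 0, 0, 0, 0, 255],
    [0, 0, 0, 0, 0, 0, 255]
  ]
}}

```text
time: 46.25
tool_pos: [0.6322, 0.19, 0.056]
eef_rot: [3.142, -0.0, 0.21]
ft_force: [0.3, -0.3, -1.4]
gripper_width: 0.235
```

>>> {"fn": "arm_command", "kwargs": {
  "increments": [
    [0, 0, 0.001, 0, 0, 0, 255],
    [0, 0, 0.001, 0, 0, 0, 255],
    [0, 0, 0, 0, 0, 0, 255],
    [0, 0, 0, 0, 0, 0, 255]
  ]
}}

```text
time: 46.65
tool_pos: [0.6322, 0.1899, 0.0539]
eef_rot: [-3.142, 0.0, 0.21]
ft_force: [0.1, 0.3, -2.5]
gripper_width: 0.237
```

>>> {"fn": "arm_command", "kwargs": {
  "increments": [
    [0, 0, 0, 0, 0, 0, 150],
    [0, 0, 0, 0, 0, 0, 150],
    [0, 0, 0, 0, 0, 0, 100],
    [0, 0, 0, 0, 0, 0, 60],
    [0, 0, -0.01, 0, 0, 0, 60],
    [0, 0, -0.03, 0, 0, 0, 60],
    [0, 0, -0.05, 0, 0, 0, 0],
    [0, 0, -0.05, 0, 0, 0, 0],
    [-0.04, -0.01, -0.02, 0, 0, 0, 0],
    [-0.04, -0.01, -0.02, 0, 0, 0, 0],
    [-0.04, 0, 0, 0, 0, 0, 0],
    [0, 0, 0, 0, 0, 0, 0]
  ]
}}

```text
time: 47.85
tool_pos: [0.5061, 0.1838, 0.2346]
eef_rot: [3.142, 0.002, 0.211]
ft_force: [0.2, -0.3, -0.2]
gripper_width: 0.999
```

```bash
python3 - <<'E'
from h import *
s=ctrl.read_state(); print(s['time'],s['tool_pos'])
w,c=snap('w11','wrist'); t,_=snap('t11','top'); sc,_=snap('s11','scene')
a=cv2.resize(sc[140:240,250:400],(780,520),interpolation=2)[:300]
b=cv2.resize(sc[165:235,270:370],(400,280),interpolation=2); d=cv2.resize(t[160:270,130:350],(400,200),interpolation=2)
e=cv2.resize(w[60:260,160:400],(400,333)); f=cv2.resize(sc[200:250,120:220],(400,200))
col1=np.vstack([b,e[:313]]); col2=np.vstack([d,f]); col2=np.pad(col2,((0,593-400),(0,0),(0,0)))
cv2.imwrite('pics/m11.png',np.hstack([col1,col2])[:,:,::-1])
E
```

```text
47.85 [0.50609565 0.18375258 0.23458503]
```

View pics/m11.png

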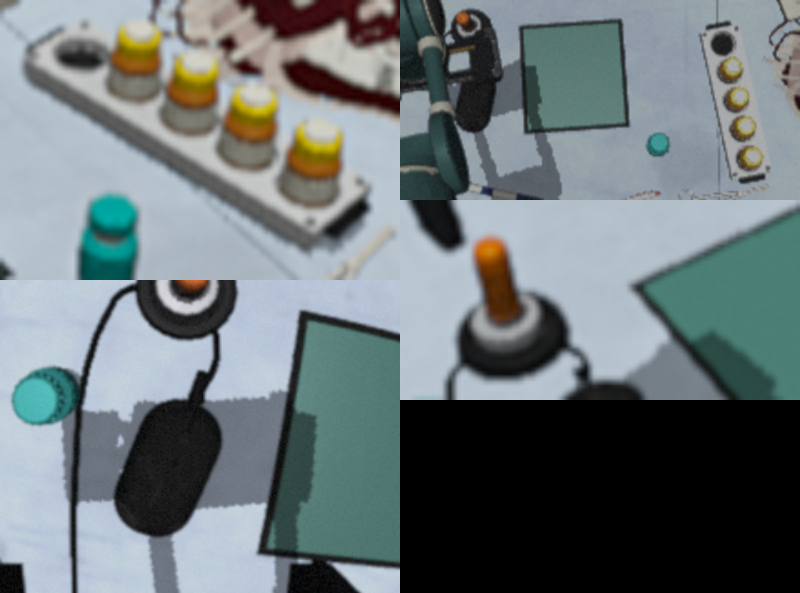

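The four vials stand upright in the block with no red band showing, and the cap tops now show a white disc. The tool is upright in its saucer, and the mat and other items look undisturbed.

```bash
python3 -c "
from cell import ctrl
print(ctrl.hand_in(), ctrl.read_state()['time'])"
```

```text
the job is handed in; nothing more can be done
the job is handed in; nothing more can be done
```

The job is handed in: the four vials that were present now stand upright in nests 1–4 of the capping block, each pressed home with the capping tool. The tool is back upright in its saucer, and it took about 48 s of the 208 s.

- **Handling:** I gripped the vials at 10 N by the body, against the 30 N limit. The highest force I read while pressing was about 7 N, against the 35 N limit. I only read the force between moves, so short peaks could have been higher.
- **Caps:** On all four, the resistance rose and dropped, and the foot then met a firm stop at the same height (TCP z = 0.1198 m). That is the expected 6 mm below where it first touched the cap.
- **Last pictures:** All four vials were seated with no red band in view, and the tool stood in its saucer. The turquoise look-alikes and the mouse looked unmoved. I did not measure the positions of the other bench items at the end.
- **Unexplained:** After pressing, the cap tops show a white disc that was not there before. I took this as the sign that a cap is home, but could not confirm it.

No vial was seen knocked aside, and no check failed.

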